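# Call the next bead stringer and point out her work

## Task

Call the next bead stringer and show her what to do: press the plunger of the counter bell gently all the way down and let it spring back, then point down at the small round bowl with the fingertips a few centimetres above it, keeping still there for two seconds. Then point down in the same way at the top of the bare spindle, the one without beads, for two seconds, and finish while still pointing at it. Touch nothing but the bell, leave everything where it stands, and pass well above the other bowl, dish and spindles so that you never seem to point at one of them.

Things in the scene. Friction and masses are not known exactly. Their poses are not given: they have to be found in the camera images.
- bell_base: Counter bell: steel dome on a black foot 86 mm across, dome top 40 mm above the table, fixed to the table. Origin: centre of its underside, on the table.
- bell_top (a point): Centre of the top face of the bell's plunger, a steel disc 24 mm across on a thin stem above the middle of the dome, 60 mm above the table when up (8 mm thick disc, 12 mm clear of the dome). It is pressed straight down.
- bell_plunger (a joint): How far the plunger is pressed: 0 up, 0.005 m fully down against its stop. A spring returns it: about 1.2 N to start, 4.2 N fully down.
- bowl_small: The small round bowl: clear plastic, 80 mm across the rim, 40 mm high, with small beads in it. The smaller of two round bowls. Loose. Origin: centre of its underside, z up.
- bowl_small_rim (a point): Centre of the small bowl's mouth, level with its rim, 40 mm above the table, z up.
- bowl_large: The large round bowl: clear plastic, 124 mm across the rim, 50 mm high, with beads in it. Loose; leave alone. Origin: centre of its underside.
- dish_square: Square dish: clear plastic, 100 x 100 mm, 35 mm high, with beads in it. Loose; leave alone. Origin: centre of its underside.
- spindle_bare: The bare spindle: wooden foot 64 mm across and 14 mm thick, upright wooden rod 8 mm across, no beads on it. 130 mm high overall. Loose, may stand at any of the three spindle places. Origin: centre of its underside.
- spindle_bare_tip (a point): Top end of the bare spindle's rod, 130 mm above the table, z up.
- spindle_a: A spindle like the bare one, 130 mm high, with five beads 21 mm across stacked on its rod. Loose; leave alone. Origin: centre of its underside.
- spindle_b: Another spindle with five beads, like spindle_a. Loose; leave alone. Origin: centre of its underside.
- case: Spectacle case, white and orange, 157 x 60 x 34 mm, long along its x. Loose; leave alone. It and the bell stand on opposite sides of the bowls, either way round. Origin: centre of its underside.
- glue: White glue bottle, 42 mm across, 120 mm high. Loose; leave alone. Origin: centre of its underside.
- mug: White mug, 76 mm across without its handle, 85 mm high. Loose; leave alone. Origin: centre of its underside.
- spool: Spool, 38 mm across, 46 mm high. Loose; leave alone. Origin: centre of its underside.
Mind the look-alikes: they are no part of the job. Leave any orange look-alike of the spindle_bare alone.

How it is judged:
By the outcome, as a careful person would: the job done as asked, in the order asked, and still so for the second after the job is handed in, with the robot touching nothing.
It also fails if it takes over 54 s, if anything falls off the work surface, if the arm or the gripper's body presses on something with over 40 N, if the wrist force passes 120 N, or if a joint passes its speed limit or range.

## Robot

A 6-joint arm with a two-finger parallel gripper is mounted at the origin on the work surface. World frame = base frame: x ahead of the robot, y to its left, z up, the work surface at z = 0. Lengths are in m, angles in rad, forces in N, time in s.
With the tool pointing down it reaches from about 0.35 to 0.725 m from the base axis. Payload 4.3 kg.
Tool frame: the origin (TCP) lies on the centre line of the jaws, within the pads' length; the fingertips stand 14 mm ahead of it and the grasp point (between the pads) lies 5 mm behind it; z points along the fingers, y is the direction in which the jaws open and shut (so a half turn about z gives the same grasp; the last joint's range is limited). The gripper opens to 85 mm and grips with 20 to 120 N. Pads are 22 mm wide; open, the fingers measure 114 mm over their backs; the gripper's body (76 mm by 85 mm) begins 54 mm behind the grasp point. The pads swing forward as they close: fully open they stand 13 mm farther back than shut.
Start: joints at [1.16, 0.377, 0.081, 1.274, 0, 1.46], TCP at [0.17, 0.549, 0.245] pointing down, gripper open.
Joint ranges: [-2.72, 2.72], [-0.84, 1.66], [-1.02, 1.22], [-1.77, 2.12], [-1.37, 1.28], [-3.14, 3.14]. Speed limits (rad/s): [2.57, 2.57, 3.14, 3.14, 3.14, 3.14].

## Interface

Orientations are given as [roll, pitch, yaw] about the fixed x, y, z axes, in that order (R = Rz(yaw) Ry(pitch) Rx(roll)).
In Python, from bench import bot, optics gives the robot as it stands.
- The arm moves only by the shell command python3 -m inch 'ROWS'. ROWS is JSON, a list of rows, each an object with "dr": the turn, a rotation vector about the world's x, y, z in degrees, a list of three; "dp": the shift along the world's x, y, z in mm, a list of three; "fingers": the opening, from 0 (shut) to 1 (fully open). A call has 1 to 20 rows; each row shifts and turns the commanded pose from where the row before left it; what a row does not reach is not made up. A row lasts 1/8 s, in which the tool goes at most 62.5 mm and 10.7 degrees, less where a joint would pass 70% of its speed; a pose out of reach is approached as far as the arm can. A call is refused whole if a number of a shift passes 62.5 or a number of a turn 10.7, either way. A call with a gripper value outside its range is refused whole. The fingers move at their own pace and stop on an object; the grip force is fixed at half the most. Time passes only in rows, so rows that do not move let the fingers close. It gives the time, the measured TCP pose, the force and the opening at its end, in the units of the state.
- bot.sense(): the state, without advancing time (a new reading comes with each control period).
- optics.grab_frame(name): name is "side" or "top"; returns a dict with "pixels" (480x640x3 uint8, blue, green, red), "camera_matrix" (3x3 intrinsics, pixels), "distortion" ([k1, k2, p1, p2, k3] as OpenCV has them; the pictures are not rectified), "R" (3x3) and "t" (3): a world point X has camera coordinates R X + t. Camera axes: x right, y down, z forward; pixel columns grow to the right and rows downward; lengths in m; the calibration is good to about 2 mm. A picture is of the moment at which its call begins. There is no depth.
- bot.close_job(): hands the job in, once; it reports no verdict.
The state is a dict: "clock": time; "joint_pos": joint angles; "qvel": joint speeds; "joint_efforts": joint torques, N m; "tcp_pos": TCP position; "eef_rot": TCP orientation; "wrist_force": force on the tool from outside, world axes, zero at the start; "torque": the same for the moment, N m; "gripper_width": finger opening in m.
Only numpy, scipy, OpenCV 4.12 (cv2) and the standard library are available. Lean on these libraries where they do the work, as an engineer would, in place of code of your own. Each camera call takes 0.05 s, during which the arm holds its last target. There are 200 camera calls.

## Working session

There is one attempt and no reset: what is moved stays moved. The work goes in short steps, Python scripts to look and compute and a shell command to move; the robot and the scene stay as the last step left them, time stands still between calls to the robot, and variables do not carry over. Pictures are saved under pics/ and viewed, about 8 in all and at most 12, crops included, and the job is handed in when it is done.

```bash
mkdir -p pics
cat > h.py <<'E'
import numpy as np, cv2
from bench import bot, optics
def ray(f,uv):
    p=cv2.undistortPoints(np.array([[uv]],float),np.array(f["camera_matrix"],float),np.array(f["distortion"],float))[0,0]
    R=np.array(f["R"]);t=np.array(f["t"]); c=-R.T@t; d=R.T@np.array([p[0],p[1],1]); return c,d/np.linalg.norm(d)
def onz(f,uv,z):
    c,d=ray(f,uv); return c+d*(z-c[2])/d[2]
def proj(f,X):
    R=np.array(f["R"],float)
    return cv2.projectPoints(np.array([X],float),cv2.Rodrigues(R)[0],np.array(f["t"],float),np.array(f["camera_matrix"],float),np.array(f["distortion"],float))[0][0,0]
def two(f,a,g,b):
    c1,d1=ray(f,a);c2,d2=ray(g,b)
    s=np.linalg.lstsq(np.c_[d1,-d2],c2-c1,rcond=None)[0]
    p,q=c1+s[0]*d1,c2+s[1]*d2
    return (p+q)/2,np.linalg.norm(p-q)
E
python3 - <<'E'
from h import *
import pickle
s=bot.sense();print(s)
F={n:optics.grab_frame(n) for n in("side","top")}
pickle.dump(F,open("F.pkl","wb"))
for n in F:
    cv2.imwrite(f"pics/{n}0.png",F[n]["pixels"]); print(n,-np.array(F[n]["R"]).T@F[n]["t"])
E
```

```text
{'clock': 0.0, 'joint_pos': array([1.15970062e+00, 3.78046375e-01, 7.96286052e-02, 1.27441834e+00,
       4.98726083e-05, 1.46051119e+00]), 'qvel': array([ 1.32465632e-05,  3.02631410e-04, -4.24677639e-04,  1.15625237e-03,
       -2.03021456e-03,  1.12220435e-03]), 'joint_efforts': array([ 9.63203238e-04, -4.63601911e+01,  2.69875199e+01,  2.05804693e-02,
        1.32269188e-04,  9.34134050e-06]), 'tcp_pos': array([0.17008666, 0.5486055 , 0.24437144]), 'eef_rot': array([-3.13957076e+00, -2.74070967e-04,  2.84078176e+00]), 'wrist_force': array([-0.82031996, -0.12156467,  0.6229163 ]), 'torque': array([-0.01272362, -0.00224809,  0.03141005]), 'gripper_width': 0.08565907423976243}
side [ 0.33467101 -1.07405949  0.76038682]
top [0.37499956 0.01901796 1.17533237]
```

View pics/top0.png

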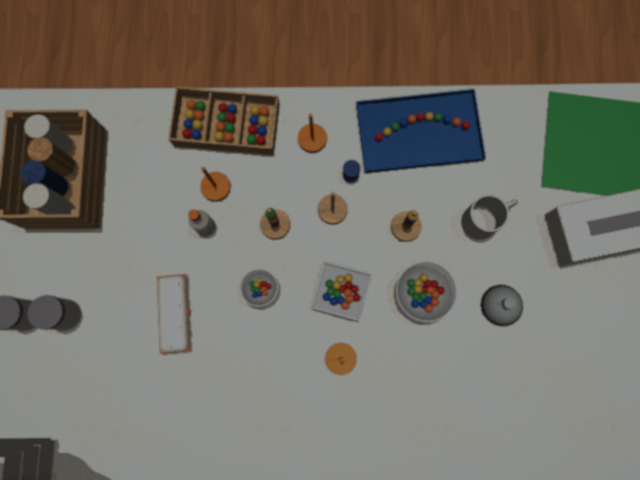

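View pics/side0.png

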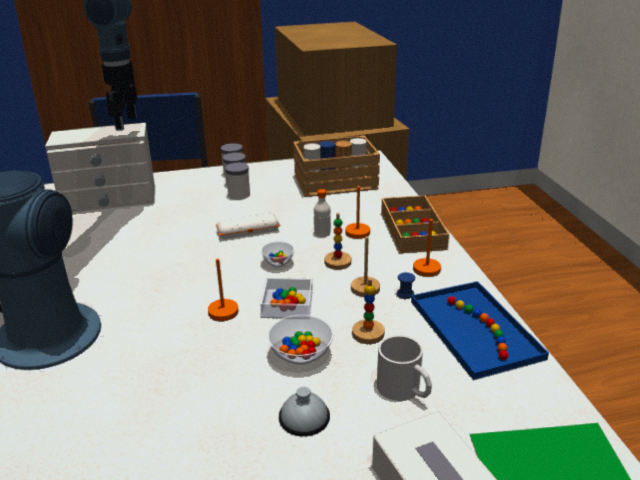

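The top view shows the bell at (502,305), small bowl at (260,289), square dish at (342,292) and large bowl at (425,292). The wooden spindle feet are at (274,222), (333,208, bare) and (406,226), and the orange look-alikes at (341,358), (215,186) and (312,137). In the side view the bare rod's tip is near (367,238) and the bell's plunger near (303,392).

Run:
```python
from h import *
import pickle
F=pickle.load(open("F.pkl","rb"));T,S=F["top"],F["side"]
def blob(f,box,fn,name):
    x0,y0,x1,y1=box;c=f["pixels"][y0:y1,x0:x1].astype(int)
    m=fn(c).astype(np.uint8); n,l,st,ce=cv2.connectedComponentsWithStats(m)
    k=1+np.argmax(st[1:,4]); s=st[k]; cnt=cv2.findContours((l==k).astype(np.uint8),0,1)[0][0]
    cc,r=cv2.minEnclosingCircle(cnt); 
    print(name,"cent",ce[k]+[x0,y0],"bbox",s+[x0,y0,0,0,0],"circ",np.add(cc,[x0,y0]),r); return np.add(cc,[x0,y0]),r
dark=lambda c:c.sum(2)<330
wood=lambda c:(c[...,2]-c[...,0]>35)
hue=lambda c:(c.max(2)<165)
b,r=blob(T,(470,275,530,335),dark,"bell"); print(onz(T,b,0.01), )
w,r=blob(T,(312,180,352,228),wood,"spindle top"); 
ws,r=blob(S,(345,230,385,300),wood,"spindle side")
bw,r=blob(T,(235,262,285,315),hue,"bowl"); print(onz(T,bw,.02),onz(T,bw,.04))
P,e=two(T,(507,302),S,(303,391));print("plunger",P,e)
P,e=two(T,(332.5,194),S,(367,238));print("tip",P,e)
print("foot",onz(T,(333,209),.014),"small bowl",onz(T,(260,289),.02),onz(S,(278,252),.04))
Z=lambda f,b,k:cv2.resize(f["pixels"][b[1]:b[3],b[0]:b[2]],None,fx=k,fy=k,interpolation=cv2.INTER_CUBIC)
k=6
a=np.hstack([Z(T,(470,275,530,335),k),Z(T,(302,180,362,240),k)])
c=np.hstack([Z(S,(273,380,333,440),k),Z(S,(340,230,400,290),k)])
cv2.imwrite("pics/z.png",cv2.resize(np.vstack([a,c]),(600,600)))
d=np.hstack([Z(T,(230,259,290,319),k),Z(S,(248,225,308,285),k)])
cv2.imwrite("pics/z2.png",d)
```

```text
bell cent [500.79897661 305.17178363] bbox [ 480  284   43   43 1368] circ [501.20491791 305.20491791] 21.917652130126953
[ 0.46094641 -0.33306844  0.01      ]
spindle top cent [332.22368421 208.73684211] bbox [318 193  29  30 608] circ [332.1337204 207.8953495] 14.920619010925293
spindle side cent [364.96888889 285.20444444] bbox [351 275  29  21 450] circ [365.  284.5] 14.221562385559082
bowl cent [259.5 288. ] bbox [ 235  262   50   53 2650] circ [259.5 288. ] 35.72473907470703
[0.49881506 0.15976418 0.02      ] [0.49667169 0.15732771 0.04      ]
plunger [ 0.46364863 -0.33110218  0.05522483] 0.00030927256637082023
tip [0.66806581 0.00951586 0.12669008] 0.003298658551771713
foot [0.66500944 0.00801196 0.014     ] small bowl [0.49676055 0.15871365 0.02      ] [0.49996508 0.14465302 0.04      ]
```

View pics/z.png

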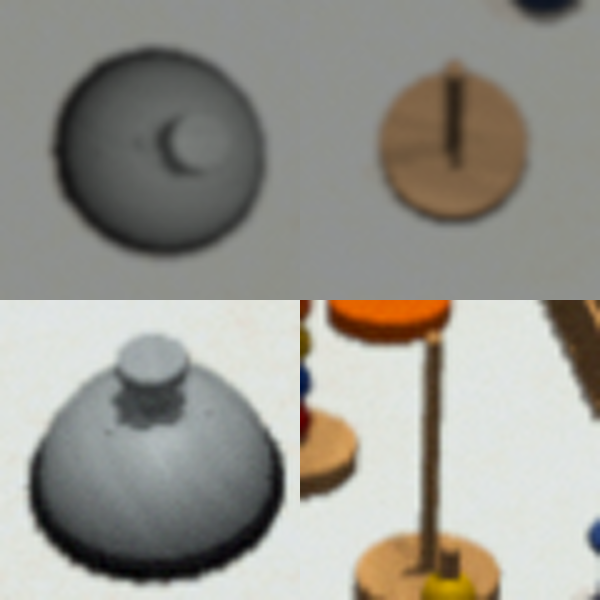

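View pics/z2.png

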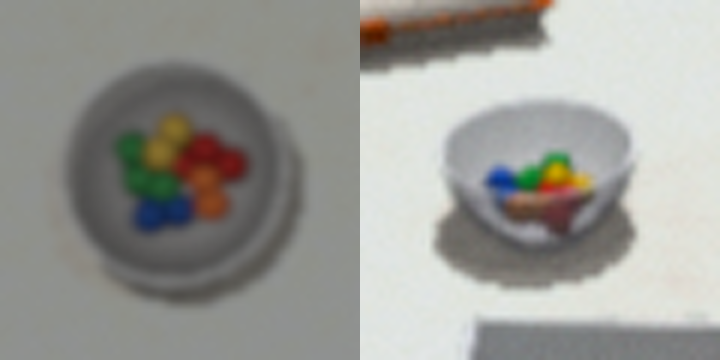

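The crops show the plunger face centred near top (510,303) and side (303,391). The bare rod's tip is near top (332.5,192.7) and side (366,236.5). The small bowl's rim is centred near top (258.3,286.5) and side (277.5,249.2).

Run:
```python
from h import *
import pickle
F=pickle.load(open("F.pkl","rb"));T,S=F["top"],F["side"]
print(T["camera_matrix"],S["camera_matrix"][0][0])
for n,a,b,z in(("plunger",(510,302.9),(302.9,390.9),.06),("tip",(332.5,192.7),(366.1,236.8),.13),("rim",(258.3,286.5),(277.5,249.2),.04)):
    P,e=two(T,a,S,b);print(n,P.round(4),round(e,4),"top@z",onz(T,a,z).round(4),"side@z",onz(S,b,z).round(4))
print("bell foot",onz(T,(501.2,305.2),.0))
g,h=(onz(T,(332.1,208.9),.014)),onz(S,(365,281),.014);print("foot",g,h)
# rim circle from Hough
g=cv2.cvtColor(T["pixels"][250:330,220:300],cv2.COLOR_BGR2GRAY)
g=cv2.resize(g,None,fx=4,fy=4,interpolation=cv2.INTER_CUBIC)
for c in (cv2.HoughCircles(g,cv2.HOUGH_GRADIENT,1.5,20,param1=60,param2=25,minRadius=56,maxRadius=100)[0][:4]): print(c[:2]/4+[220,250],c[2]/4)
```

```text
[[567.19965309   0.         326.12924537]
 [  0.         567.19965309 242.49879898]
 [  0.           0.           1.        ]] 621.8599992494594
plunger [ 0.4621 -0.3355  0.0596] 0.0009 top@z [ 0.4616 -0.3353  0.06  ] side@z [ 0.4625 -0.3359  0.06  ]
tip [0.6679 0.0098 0.13  ] 0.0002 top@z [0.668  0.0098 0.13  ] side@z [0.6678 0.0097 0.13  ]
rim [0.5005 0.1599 0.0386] 0.0014 top@z [0.4997 0.1598 0.04  ] side@z [0.5009 0.1575 0.04  ]
bell foot [ 0.46169407 -0.33608039  0.        ]
foot [0.66524273 0.00990555 0.014     ] [0.67075021 0.01881794 0.014     ]
[260.3125 289.1875] 20.2625
[256.9375 284.6875] 14.75
[265.1875 288.0625] 23.3
[262.5625 294.0625] 15.275
```

The two views agree to 1–2 mm. Plunger top is (0.462, -0.3355, 0.060), bare tip (0.668, 0.010, 0.130) and small bowl rim about (0.498, 0.158, 0.04). Next I shut the fingers, lift, and go round near the base, high up.

```bash
python3 -m inch '[{"dp":[0,0,30],"fingers":0},{"dp":[0,0,45],"fingers":0},{"dp":[0,0,45],"fingers":0},{"dp":[20,-20,35],"fingers":0},{"dp":[25,-40,0],"fingers":0},{"dp":[25,-40,0],"fingers":0},{"dp":[25,-40,0],"fingers":0},{"dp":[25,-40,0],"fingers":0},{"dp":[10,-40,0],"fingers":0},{"dp":[10,-40,0],"fingers":0},{"dp":[10,-40,0],"fingers":0},{"dp":[10,-40,0],"fingers":0},{"dp":[10,-40,0],"fingers":0},{"dp":[10,-40,0],"fingers":0},{"dp":[10,-29,0],"fingers":0},{"dp":[0,0,0],"fingers":0}]'
```

```text
invalid input at $[0]: expected keys dr, dp, fingers
```

```bash
python3 -m inch '[{"dr":[0,0,0],"dp":[0,0,30],"fingers":0},{"dr":[0,0,0],"dp":[0,0,45],"fingers":0},{"dr":[0,0,0],"dp":[0,0,45],"fingers":0},{"dr":[0,0,0],"dp":[20,-20,35],"fingers":0},{"dr":[0,0,0],"dp":[25,-40,0],"fingers":0},{"dr":[0,0,0],"dp":[25,-40,0],"fingers":0},{"dr":[0,0,0],"dp":[25,-40,0],"fingers":0},{"dr":[0,0,0],"dp":[25,-40,0],"fingers":0},{"dr":[0,0,0],"dp":[10,-40,0],"fingers":0},{"dr":[0,0,0],"dp":[10,-40,0],"fingers":0},{"dr":[0,0,0],"dp":[10,-40,0],"fingers":0},{"dr":[0,0,0],"dp":[10,-40,0],"fingers":0},{"dr":[0,0,0],"dp":[10,-40,0],"fingers":0},{"dr":[0,0,0],"dp":[10,-40,0],"fingers":0},{"dr":[0,0,0],"dp":[10,-29,0],"fingers":0},{"dr":[0,0,0],"dp":[0,0,0],"fingers":0}]'
```

```text
clock: 2.1
tcp_pos: [0.3606, 0.0989, 0.3999]
eef_rot: [-3.141, -0.001, 2.837]
wrist_force: [0.5, 0.2, 0.1]
gripper_width: 0.0002
```

```bash
python3 -m inch '[{"dr":[0,0,0],"dp":[1,-39,0],"fingers":0},{"dr":[0,0,0],"dp":[1,-39,0],"fingers":0},{"dr":[0,0,0],"dp":[1,-39,0],"fingers":0},{"dr":[0,0,0],"dp":[1,-39,0],"fingers":0},{"dr":[0,0,0],"dp":[1,-39,0],"fingers":0},{"dr":[0,0,0],"dp":[1,-39,0],"fingers":0},{"dr":[0,0,0],"dp":[1,-39,0],"fingers":0},{"dr":[0,0,0],"dp":[1,-39,0],"fingers":0},{"dr":[0,0,0],"dp":[1,-37,0],"fingers":0},{"dr":[0,0,0],"dp":[30,-28,0],"fingers":0},{"dr":[0,0,0],"dp":[31,-29,0],"fingers":0},{"dr":[0,0,0],"dp":[31,-29,0],"fingers":0},{"dr":[0,0,0],"dp":[0,0,-40],"fingers":0},{"dr":[0,0,0],"dp":[0,0,-50],"fingers":0},{"dr":[0,0,0],"dp":[0,0,-50],"fingers":0},{"dr":[0,0,0],"dp":[0,0,-50],"fingers":0},{"dr":[0,0,0],"dp":[0,0,-50],"fingers":0},{"dr":[0,0,0],"dp":[0,0,-30],"fingers":0},{"dr":[0,0,0],"dp":[0,0,0],"fingers":0},{"dr":[0,0,0],"dp":[0,0,0],"fingers":0}]'
python3 - <<'E'
from h import *
f=optics.grab_frame("side");g=optics.grab_frame("top")
print(bot.sense()["tcp_pos"])
a=cv2.resize(f["pixels"][290:440,230:380],(400,400),interpolation=2);b=cv2.resize(g["pixels"][230:380,430:580],(400,400),interpolation=2)
cv2.imwrite("pics/b1.png",np.hstack([a,b]))
E
```

```text
clock: 4.6
tcp_pos: [0.4624, -0.3348, 0.1316]
eef_rot: [-3.141, 0.001, 2.842]
wrist_force: [-0.4, 0.1, 0.8]
gripper_width: -0.0
[ 0.46277324 -0.33554049  0.13233825]
```

View pics/b1.png

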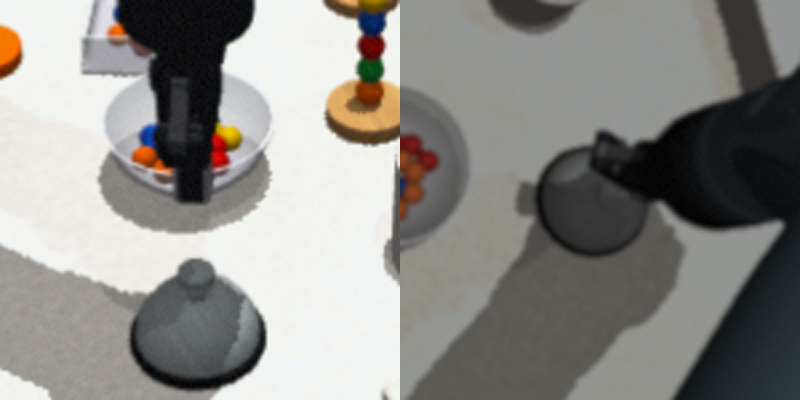

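The closed fingertips hang centred over the plunger, with tips at side pixel (302,366). That puts them about 15 mm below the TCP, so contact should come at TCP z ≈ 0.074.

```bash
python3 -m inch '[{"dr":[0,0,0],"dp":[0,0,-25],"fingers":0},{"dr":[0,0,0],"dp":[0,0,-15],"fingers":0},{"dr":[0,0,0],"dp":[0,0,-8],"fingers":0},{"dr":[0,0,0],"dp":[0,0,-3],"fingers":0},{"dr":[0,0,0],"dp":[0,0,-2],"fingers":0},{"dr":[0,0,0],"dp":[0,0,0],"fingers":0},{"dr":[0,0,0],"dp":[0,0,0],"fingers":0}]'
python3 -m inch '[{"dr":[0,0,0],"dp":[0,0,-1],"fingers":0},{"dr":[0,0,0],"dp":[0,0,-1],"fingers":0},{"dr":[0,0,0],"dp":[0,0,-1],"fingers":0},{"dr":[0,0,0],"dp":[0,0,0],"fingers":0},{"dr":[0,0,0],"dp":[0,0,0],"fingers":0}]'
```

```text
clock: 5.58
tcp_pos: [0.4616, -0.335, 0.0777]
eef_rot: [-3.141, 0.001, 2.841]
wrist_force: [-0.0, -0.6, 0.4]
gripper_width: 0.0004
clock: 6.2
tcp_pos: [0.4614, -0.3348, 0.0743]
eef_rot: [3.141, -0.0, 2.841]
wrist_force: [0.2, -0.7, 0.6]
gripper_width: -0.0001
```

```bash
python3 -m inch '[{"dr":[0,0,0],"dp":[0,0,-1],"fingers":0},{"dr":[0,0,0],"dp":[0,0,-1],"fingers":0},{"dr":[0,0,0],"dp":[0,0,0],"fingers":0},{"dr":[0,0,0],"dp":[0,0,0],"fingers":0}]'
python3 -m inch '[{"dr":[0,0,0],"dp":[0,0,-1],"fingers":0},{"dr":[0,0,0],"dp":[0,0,-1],"fingers":0},{"dr":[0,0,0],"dp":[0,0,0],"fingers":0},{"dr":[0,0,0],"dp":[0,0,0],"fingers":0}]'
```

```text
clock: 6.7
tcp_pos: [0.4615, -0.3349, 0.0725]
eef_rot: [-3.142, 0.0, 2.841]
wrist_force: [0.3, 0.2, 2.6]
gripper_width: -0.0003
clock: 7.2
tcp_pos: [0.4614, -0.3349, 0.0704]
eef_rot: [-3.142, 0.0, 2.841]
wrist_force: [-0.5, 1.0, 2.8]
gripper_width: -0.0003
```

```bash
python3 -m inch '[{"dr":[0,0,0],"dp":[0,0,-1],"fingers":0},{"dr":[0,0,0],"dp":[0,0,0],"fingers":0},{"dr":[0,0,0],"dp":[0,0,0],"fingers":0}]'
python3 -m inch '[{"dr":[0,0,0],"dp":[0,0,-1],"fingers":0},{"dr":[0,0,0],"dp":[0,0,0],"fingers":0},{"dr":[0,0,0],"dp":[0,0,0],"fingers":0}]'
```

```text
clock: 7.58
tcp_pos: [0.4614, -0.3349, 0.0694]
eef_rot: [3.142, 0.0, 2.841]
wrist_force: [-1.0, -0.1, 3.1]
gripper_width: -0.0
clock: 7.95
tcp_pos: [0.4615, -0.3349, 0.069]
eef_rot: [-3.141, 0.0, 2.841]
wrist_force: [-1.9, 1.5, 8.5]
gripper_width: -0.0001
```

The force jumped to 8.5 N at 0.069 with 4.8 mm of travel, so the plunger is on its stop. Now I release, rise, and go round to the small bowl.

```bash
python3 -m inch '[{"dr":[0,0,0],"dp":[0,0,3],"fingers":0},{"dr":[0,0,0],"dp":[0,0,6],"fingers":0},{"dr":[0,0,0],"dp":[0,0,21],"fingers":0},{"dr":[0,0,0],"dp":[0,0,50],"fingers":0},{"dr":[0,0,0],"dp":[0,0,50],"fingers":0},{"dr":[0,0,0],"dp":[0,0,50],"fingers":0},{"dr":[0,0,0],"dp":[0,0,50],"fingers":0},{"dr":[0,0,0],"dp":[0,0,50],"fingers":0},{"dr":[0,0,0],"dp":[0,0,50],"fingers":0},{"dr":[0,0,0],"dp":[-31,29,0],"fingers":0},{"dr":[0,0,0],"dp":[-31,29,0],"fingers":0},{"dr":[0,0,0],"dp":[-30,28,0],"fingers":0},{"dr":[0,0,0],"dp":[0,0,0],"fingers":0}]'
python3 -m inch '[{"dr":[0,0,0],"dp":[0,40,0],"fingers":0},{"dr":[0,0,0],"dp":[0,40,0],"fingers":0},{"dr":[0,0,0],"dp":[0,40,0],"fingers":0},{"dr":[0,0,0],"dp":[0,41,0],"fingers":0},{"dr":[0,0,0],"dp":[0,41,0],"fingers":0},{"dr":[0,0,0],"dp":[0,41,0],"fingers":0},{"dr":[0,0,0],"dp":[0,41,0],"fingers":0},{"dr":[0,0,0],"dp":[0,41,0],"fingers":0},{"dr":[0,0,0],"dp":[0,41,0],"fingers":0},{"dr":[0,0,0],"dp":[0,41,0],"fingers":0},{"dr":[0,0,0],"dp":[32,0,0],"fingers":0},{"dr":[0,0,0],"dp":[32,0,0],"fingers":0},{"dr":[0,0,0],"dp":[32,0,0],"fingers":0},{"dr":[0,0,0],"dp":[32,0,0],"fingers":0},{"dr":[0,0,0],"dp":[0,0,0],"fingers":0},{"dr":[0,0,0],"dp":[0,0,0],"fingers":0}]'
python3 - <<'E'
from h import *
import pickle
T=optics.grab_frame("top");S=optics.grab_frame("side")
F=pickle.load(open("F.pkl","rb"))
print(bot.sense()["tcp_pos"])
d=cv2.absdiff(F["side"]["pixels"][375:425,280:330],S["pixels"][375:425,280:330]).max(2);print("bell diff side",d.max(),d.mean())
cv2.imwrite("pics/s2.png",S["pixels"])
E
```

```text
clock: 9.57
tcp_pos: [0.3675, -0.2468, 0.3988]
eef_rot: [3.141, -0.001, 2.841]
wrist_force: [0.3, -0.7, 0.7]
gripper_width: 0.0004
clock: 11.58
tcp_pos: [0.4975, 0.1583, 0.3979]
eef_rot: [-3.141, -0.001, 2.841]
wrist_force: [-0.3, 0.2, -1.5]
gripper_width: -0.0001
[0.4969344  0.15827604 0.39857277]
bell diff side 12 3.3868
```

View pics/s2.png

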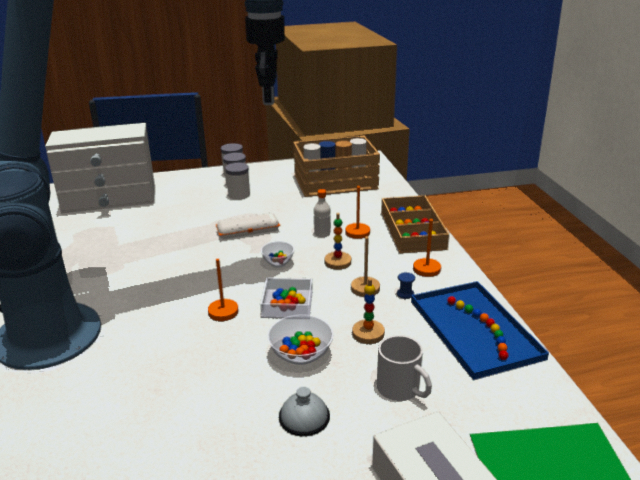

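The bell is back as it was (fingertips now at (268,100), above the bowl) and nothing has moved. I descend over the small bowl and hold.

```bash
python3 -m inch '[{"dr":[0,0,0],"dp":[0,0,-40],"fingers":0},{"dr":[0,0,0],"dp":[0,0,-50],"fingers":0},{"dr":[0,0,0],"dp":[0,0,-50],"fingers":0},{"dr":[0,0,0],"dp":[0,0,-50],"fingers":0},{"dr":[0,0,0],"dp":[0,0,-50],"fingers":0},{"dr":[0,0,0],"dp":[0,0,-40],"fingers":0},{"dr":[0,0,0],"dp":[0,0,-20],"fingers":0},{"dr":[0,0,0],"dp":[0,0,-10],"fingers":0},{"dr":[0,0,0],"dp":[0,0,0],"fingers":0},{"dr":[0,0,0],"dp":[0,0,0],"fingers":0},{"dr":[0,0,0],"dp":[0,0,0],"fingers":0},{"dr":[0,0,0],"dp":[0,0,0],"fingers":0}]'
python3 - <<'E'
from h import *
S=optics.grab_frame("side");T=optics.grab_frame("top")
a=cv2.resize(S["pixels"][180:300,220:340],(400,400),interpolation=2);b=cv2.resize(T["pixels"][210:330,200:320],(400,400),interpolation=2)
cv2.imwrite("pics/b3.png",np.hstack([a,b]))
E
```

```text
clock: 13.18
tcp_pos: [0.4979, 0.1583, 0.089]
eef_rot: [3.141, 0.001, 2.841]
wrist_force: [-0.7, 0.0, -0.4]
gripper_width: -0.0001
```

View pics/b3.png

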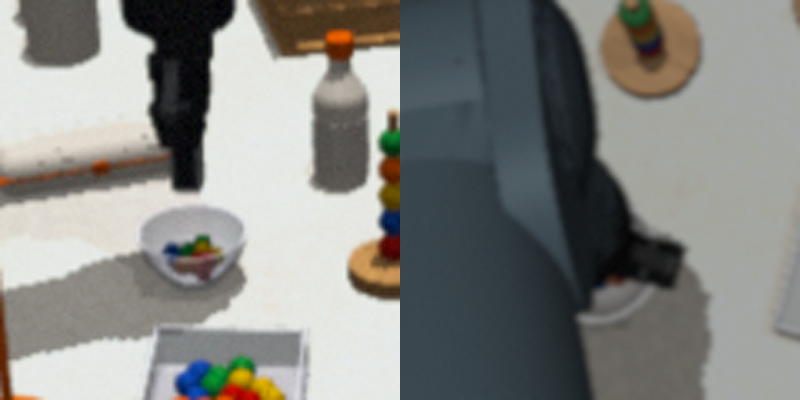

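The fingertips at side (187,188) in the crop stand about 35 mm above the rim's centre (192,230), with no contact. I hold for 2.5 s, then lift and pass between the objects.

```bash
python3 -m inch '[{"dr":[0,0,0],"dp":[0,0,0],"fingers":0},{"dr":[0,0,0],"dp":[0,0,0],"fingers":0},{"dr":[0,0,0],"dp":[0,0,0],"fingers":0},{"dr":[0,0,0],"dp":[0,0,0],"fingers":0},{"dr":[0,0,0],"dp":[0,0,0],"fingers":0},{"dr":[0,0,0],"dp":[0,0,0],"fingers":0},{"dr":[0,0,0],"dp":[0,0,0],"fingers":0},{"dr":[0,0,0],"dp":[0,0,0],"fingers":0},{"dr":[0,0,0],"dp":[0,0,0],"fingers":0},{"dr":[0,0,0],"dp":[0,0,0],"fingers":0},{"dr":[0,0,0],"dp":[0,0,0],"fingers":0},{"dr":[0,0,0],"dp":[0,0,0],"fingers":0},{"dr":[0,0,0],"dp":[0,0,0],"fingers":0},{"dr":[0,0,0],"dp":[0,0,0],"fingers":0},{"dr":[0,0,0],"dp":[0,0,0],"fingers":0},{"dr":[0,0,0],"dp":[0,0,0],"fingers":0},{"dr":[0,0,0],"dp":[0,0,0],"fingers":0},{"dr":[0,0,0],"dp":[0,0,0],"fingers":0},{"dr":[0,0,0],"dp":[0,0,0],"fingers":0},{"dr":[0,0,0],"dp":[0,0,0],"fingers":0}]'
python3 -m inch '[{"dr":[0,0,0],"dp":[0,0,30],"fingers":0},{"dr":[0,0,0],"dp":[0,0,50],"fingers":0},{"dr":[0,0,0],"dp":[0,0,50],"fingers":0},{"dr":[0,0,0],"dp":[0,0,50],"fingers":0},{"dr":[0,0,0],"dp":[0,0,50],"fingers":0},{"dr":[0,0,0],"dp":[0,0,40],"fingers":0},{"dr":[0,0,0],"dp":[17,-30,0],"fingers":0},{"dr":[0,0,0],"dp":[18,-30,0],"fingers":0},{"dr":[0,0,0],"dp":[18,-30,0],"fingers":0},{"dr":[0,0,0],"dp":[0,0,0],"fingers":0},{"dr":[0,0,0],"dp":[0,0,0],"fingers":0}]'
python3 - <<'E'
from bench import bot
print(bot.sense()["joint_pos"])
E
```

```text
clock: 15.78
tcp_pos: [0.4974, 0.1582, 0.0883]
eef_rot: [3.141, 0.0, 2.841]
wrist_force: [0.9, -0.2, -0.4]
gripper_width: -0.0
clock: 17.15
tcp_pos: [0.5501, 0.0685, 0.3582]
eef_rot: [3.141, -0.001, 2.841]
wrist_force: [0.2, -0.3, -0.4]
gripper_width: -0.0002
[9.12172250e-03 3.39605152e-01 3.16607758e-01 1.54828565e+00
 5.79420357e-04 3.10035388e-01]
```

```bash
python3 -m inch '[{"dr":[0,0,0],"dp":[29,-14,0],"fingers":0},{"dr":[0,0,0],"dp":[30,-15,0],"fingers":0},{"dr":[0,0,0],"dp":[30,-15,0],"fingers":0},{"dr":[0,0,0],"dp":[29,-14,0],"fingers":0},{"dr":[0,0,0],"dp":[0,0,0],"fingers":0},{"dr":[0,0,0],"dp":[0,0,0],"fingers":0}]'
```

```text
clock: 17.9
tcp_pos: [0.6678, 0.0114, 0.3585]
eef_rot: [3.141, -0.0, 2.842]
wrist_force: [-0.7, -0.5, 0.3]
gripper_width: 0.0003
```

```bash
python3 -m inch '[{"dr":[0,0,0],"dp":[0,-1,-30],"fingers":0},{"dr":[0,0,0],"dp":[0,0,-45],"fingers":0},{"dr":[0,0,0],"dp":[0,0,-45],"fingers":0},{"dr":[0,0,0],"dp":[0,0,-35],"fingers":0},{"dr":[0,0,0],"dp":[0,0,-15],"fingers":0},{"dr":[0,0,0],"dp":[0,0,-8],"fingers":0},{"dr":[0,0,0],"dp":[0,0,0],"fingers":0},{"dr":[0,0,0],"dp":[0,0,0],"fingers":0},{"dr":[0,0,0],"dp":[0,0,0],"fingers":0},{"dr":[0,0,0],"dp":[0,0,0],"fingers":0}]'
python3 - <<'E'
from h import *
S=optics.grab_frame("side");T=optics.grab_frame("top")
a=cv2.resize(S["pixels"][180:300,306:426],(400,400),interpolation=2);b=cv2.resize(T["pixels"][90:330,210:450],(400,400),interpolation=2)
cv2.imwrite("pics/b4.png",np.hstack([a,b]))
E
```

```text
clock: 19.15
tcp_pos: [0.6688, 0.0091, 0.1808]
eef_rot: [3.141, 0.001, 2.841]
wrist_force: [-0.3, 0.7, 0.9]
gripper_width: -0.0001
```

View pics/b4.png

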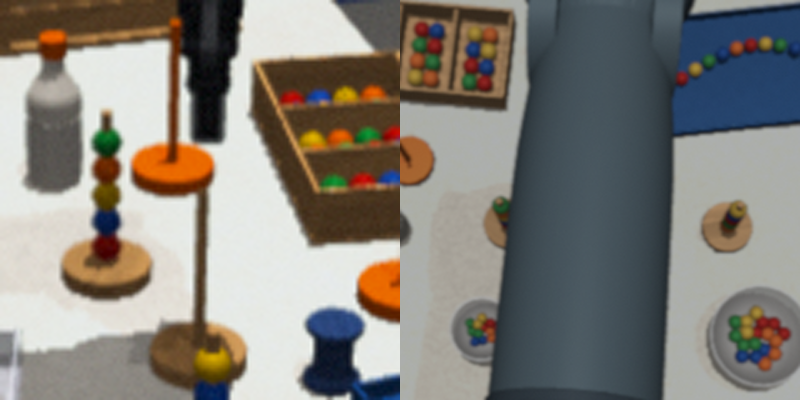

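The closed tips at (207,138) in the crop stand directly over the bare rod's top (202,188), about 36 mm above it, and everything is upright. I hold for 2.5 s and hand in.

```bash
python3 -m inch '[{"dr":[0,0,0],"dp":[0,0,0],"fingers":0},{"dr":[0,0,0],"dp":[0,0,0],"fingers":0},{"dr":[0,0,0],"dp":[0,0,0],"fingers":0},{"dr":[0,0,0],"dp":[0,0,0],"fingers":0},{"dr":[0,0,0],"dp":[0,0,0],"fingers":0},{"dr":[0,0,0],"dp":[0,0,0],"fingers":0},{"dr":[0,0,0],"dp":[0,0,0],"fingers":0},{"dr":[0,0,0],"dp":[0,0,0],"fingers":0},{"dr":[0,0,0],"dp":[0,0,0],"fingers":0},{"dr":[0,0,0],"dp":[0,0,0],"fingers":0},{"dr":[0,0,0],"dp":[0,0,0],"fingers":0},{"dr":[0,0,0],"dp":[0,0,0],"fingers":0},{"dr":[0,0,0],"dp":[0,0,0],"fingers":0},{"dr":[0,0,0],"dp":[0,0,0],"fingers":0},{"dr":[0,0,0],"dp":[0,0,0],"fingers":0},{"dr":[0,0,0],"dp":[0,0,0],"fingers":0},{"dr":[0,0,0],"dp":[0,0,0],"fingers":0},{"dr":[0,0,0],"dp":[0,0,0],"fingers":0},{"dr":[0,0,0],"dp":[0,0,0],"fingers":0},{"dr":[0,0,0],"dp":[0,0,0],"fingers":0}]'
python3 -c "
from bench import bot
print(bot.close_job())"
```

```text
clock: 21.75
tcp_pos: [0.6684, 0.0092, 0.1803]
eef_rot: [3.142, 0.0, 2.841]
wrist_force: [-0.4, -0.8, 0.0]
gripper_width: 0.0002
the job is handed in; nothing more can be done
None
```

The job is done and handed in at about 21.8 s; the hand-in reported no verdict.

- **Bell:** I pressed the plunger with shut fingers in 1 mm steps. It travelled 4.8 mm by the TCP reading, and the last reading jumped from 3.1 N to 8.5 N, so it was on its stop. After release, the side picture of the bell matched the one from before.
- **Small bowl:** I pointed straight down at its centre with the fingertips about 35 mm above the rim, and held still for over 2.5 s.
- **Bare spindle:** I pointed the same way with the fingertips about 36 mm above the tip, held for over 2.5 s, and finished there.
- **Other objects:** I travelled with the TCP at 0.36 to 0.40 m, well above everything. The last pictures showed nothing moved or tipped, and the last wrist force was under 1 N, which is noise. They did not cover the whole table, and the arm hid part of the top view.
- **Disagreement:** The estimates of the small bowl's centre differed by about 5 mm between methods. I aimed between them, and the picture at the bowl showed the tips centred to within about 4 mm.

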